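# Lay the inverter control box down for probing

## Task

Lay the air conditioner's inverter control box down so that its circuit board faces up for testing: with its foot against the stop batten, tip it over that batten with the fingers and ease it down gently, without letting it drop, until it lies flat and steady across both rubber-topped battens, then leave it there. Do not grip, lift or carry it, do not touch the circuit board, and leave the capacitor, the multimeter and the pliers alone.

Things in the scene. Friction and masses are not known exactly. Their poses are not given: they have to be found in the camera images.
- box: inverter control box, loose, 0.6 to 0.9 kg: shallow grey sheet-steel tray 130 mm wide (x), 40 mm deep (y), 210 mm high (z), standing on its bottom end. Origin: centre of the bottom end. +z to the top end; +y out of the open side, where the circuit board shows, recessed 4 mm or more behind the rim; -y out of the plain closed back, which at the start faces the stop batten 2 to 7 mm away
- ear_tip (a point): middle of the free end of the box's hanging ear, 250 mm above the box's bottom end (box x 0, y -18.5 mm). The ear is a flat tab 36 mm wide (x), 3 mm thick (y), standing 40 mm up from the top end in the plane of the back plate (box y -20 to -17 mm). Axes as the box's
- heel (a point): middle of the box's foot edge on the back side (box x 0, y -20 mm, z 0), which stands at the stop batten; axes as the box's. The box balances on this edge at a lean of about 11 degrees, beyond which it falls by itself and slams down if unsupported. While it leans over the batten, the foot slides back from the batten by up to 45 mm
- board: green circuit board with its components, fixed inside the box's tray and not to be touched; its origin and axes coincide with the box's
- rest: fixed rest: plywood board 250 x 230 x 18 mm (y -80 to 150 mm) with two rubber-topped battens along x, 220 mm long, 30 mm wide, tops 31 mm above the bench, 13 mm above the plywood. Stop batten: y 30 to 60 mm; rest batten: y -70 to -40 mm. Origin on the bench, mid-length. The box stands on the plywood on the +y side of the stop batten and is tipped towards -y
- stop_edge (a point): middle of the stop batten's upper edge on the side of the box (rest x 0, y 60 mm, z 31 mm); axes as the rest's
- rest_top (a point): centre of the rest batten's top face (rest x 0, y -55 mm, z 31 mm); axes as the rest's. The laid box's top end and ear overhang this batten and the plywood on the -y side, the ear 31 mm above the bench
- capacitor: bystander: aluminium motor-run capacitor standing upright, 45 mm diameter, 113 mm high with its terminals; origin at the centre of its foot
- meter: bystander: yellow multimeter lying on its back, 78 x 160 x 36 mm, 45 mm high at the dial; origin at the centre of its underside
- pliers: bystander: pliers with orange handles lying flat, about 180 mm long along its x, 60 mm wide, 16 mm high; origin under the pivot
Things that resemble listed ones, but are neither listed nor needed, are in the scene too. There is more than one size of the box; the one meant has the size given above.

How it is judged:
At the end, for the whole second after the job is handed in: the box lies at rest on its back on both battens, board up, level within 4.5 degrees, back edges 31 mm above the bench (24 to 38, ear tip to 42), foot edge 0 to 60 mm behind the stop batten, within 80 mm of mid-batten, square to the battens within 15 degrees (angle between box's own y axis and vertical below 0.08 rad and height (world z) of heel between 0.024 and 0.038 m and height (world z) of ear_tip between 0.024 and 0.042 m and y of heel in the frame of rest between 0.06 and 0.12 m and x of box in the frame of rest between -0.08 and 0.08 m and angle between the z axis of box and the y axis of rest, either way round below 0.26 rad and contact force between box and rest above 3 N and linear speed of box below 0.02 m/s); the robot touches nothing.
It fails at once if the box is dropped or slammed down (turning faster than 3 rad/s) (angular speed of box above 3 rad/s).
It fails at once if the box is lifted or carried off: its foot edge comes more than 45 mm above the bench or moves more than 80 mm (height (world z) of heel above 0.045 m or distance of heel from where it was at the start of the episode above 0.08 m).
It fails at once if the box is gripped or pressed hard: over 18 N between the fingers and the box (contact force between box and the fingers above 18 N).
It fails at once if the robot touches the circuit board (contact force between board and the fingers above 0.5 N or contact force between board and the arm above 0.5 N).
It fails at once if the capacitor, the multimeter or the pliers are moved by more than 20 mm, or the capacitor is knocked over (distance of any of capacitor, meter, pliers from where it was at the start of the episode above 0.02 m or angle between capacitor's own z axis and vertical above 0.3 rad).
It also fails if it takes over 54 s, if anything falls off the work surface, if the arm or the gripper's body presses on something with over 40 N, if the wrist force passes 120 N, or if a joint passes its speed limit or range.

## Robot

A 6-joint arm with a two-finger parallel gripper is mounted at the origin on the work surface. World frame = base frame: x ahead of the robot, y to its left, z up, the work surface at z = 0. Lengths are in m, angles in rad, forces in N, time in s.
With the tool pointing down it reaches from about 0.25 to 0.775 m from the base axis. Payload 4 kg.
Tool frame: the origin (TCP) lies midway between the tips of the shut fingers; the grasp point (between the pads) lies grip_point_offset behind it (grip_point_offset is the distance from the TCP to the grasp point, in m); z points along the fingers, y is the line along which they close (so a half turn about z gives the same grasp; the last joint's range is limited). The gripper opens to 94 mm and grips with 3 to 60 N. Pads are 16 mm wide; open, the fingers measure 119 mm over their backs; the gripper's body (75 mm by 177 mm) begins 78 mm behind the grasp point.
Start: joints at [-1.316, 0.087, 1.371, -0, 1.684, -0.103], TCP at [0.193, -0.515, 0.206] pointing down, gripper open.
Joint ranges: [-3.1, 3.1], [-0.76, 2.03], [0.27, 2.55], [-1.08, 4.22], [0.17, 2.65], [-2.57, 2.57]. Speed limits (rad/s): [2.79, 2.79, 3.14, 3.14, 3.14, 3.14].

## Interface

Orientations are given as [roll, pitch, yaw] about the fixed x, y, z axes, in that order (R = Rz(yaw) Ry(pitch) Rx(roll)).
In Python, from bench import * gives the robot as it stands. The module is installed in compiled form; this text tells all that it offers.
- The arm moves only by the tool apply_moves, never from a script. Its argument "commands" is a list of rows, each a list of 7 numbers: the turn, a rotation vector about the world's x, y, z in rad, then the shift along the world's x, y, z in m, then the opening in per cent of the stroke, from 0 (shut) to 100 (fully open). In form: [[ax, ay, az, x, y, z, jaw], ...]. A call has exactly 5 rows; each row is the pose to reach, as a shift and turn from the pose commanded when the call began; what a row does not reach only later rows make up. A row lasts 1/10 s, in which the tool goes at most 50 mm and 8.59 degrees, less where a joint would pass 70% of its speed; a pose out of reach is approached as far as the arm can. A call with a gripper value outside its range is refused whole. The fingers move at their own pace and stop on an object; the grip force is fixed at half the most. Time passes only in rows, so rows that repeat a pose let the fingers close, or fill a call up. It gives the time, the measured TCP pose, the force, the opening and the grip force at its end, in the units of the state.
- get_obs(): the state, without advancing time (a new reading comes with each control period).
- snapshot(name): name is "scene" or "top"; returns a dict with "pixels" (384x512x3 uint8, red, green, blue), "vertical_fov" (degrees; the focal length in pixels is half the picture's height over the tangent of half this angle, whatever the lens; pixels are square), "cx", "cy" (the principal point, pixels), "rvec" (rotation vector, rad) and "tvec" (3), from world to camera coordinates, as OpenCV has them. Camera axes: x right, y down, z forward; pixel columns grow to the right and rows downward; lengths in m; the calibration is good to about 2 mm. A picture is of the moment at which its call begins. There is no depth.
- close_job(): hands the job in; it is judged then, once.
Trained networks look in the newest picture that a camera, given by its name, has taken for a name from the list of things; names that differ only in an ending like _2 or _b are one class to them, and where a whole thing is asked for, a point or a joint stands for the part that bears it (a point fixed in the world has none). Each returns a list of dicts, best first, with "score" (0 to 1); they miss things now and then, are a little off and sometimes report something else, mostly with a low value. They report only what shows in the picture. A call takes as long as a camera call. They do not tell look-alikes from the thing itself.
- masks_of(camera, query): "mask" (384x512 bool, what is visible of it) and "extent" ([left, top, right, bottom] in pixels, round what is visible of it).
- place_of(camera, query): "pixel" ([column, row] in pixels: a listed point, or the origin of a listed thing).
The state is a dict: "time": time; "joint_positions": joint angles; "qvel": joint speeds; "joint_torque": joint torques, N m; "tool_pos": TCP position; "ee_rot": TCP orientation; "wrist_force": force on the tool from outside, world axes, zero at the start; "wrist_torque": the same for the moment, N m; "width": finger opening in m; "finger_force": force on a finger pad.
Only numpy, scipy, OpenCV 4.12 (cv2) and the standard library are available. Lean on these libraries where they do the work, as an engineer would, in place of code of your own. Each camera call takes 0.05 s, during which the arm holds its last target. There are 200 camera calls.

## Working session

There is one attempt and no reset: what is moved stays moved. The work goes in short steps, Python scripts to look and compute and a tool call to move; the robot and the scene stay as the last step left them, time stands still between calls to the robot, and variables do not carry over. Pictures are saved under pics/ and viewed, at most 10 in all, crops included, and the job is handed in when it is done.

Besides the shell and the picture viewer there is one more tool, called after ">>>" in YAML: its name, and indented under it one key for each argument. apply_moves: Moves the arm, as the interface text tells. Its arguments: {"type":"object","properties":{"commands":{"type":"array"}},"required":["commands"]}

```bash
mkdir -p pics; cat > h.py <<'E'
from bench import *
import numpy as np, cv2
def cam(n):
    s=snapshot(n); h=s["pixels"].shape[0]; f=h/2/np.tan(np.radians(s["vertical_fov"])/2)
    K=np.array([[f,0,s["cx"]],[0,f,s["cy"]],[0,0,1]]); R=cv2.Rodrigues(np.array(s["rvec"],float))[0]
    return s,K,R,np.array(s["tvec"],float)
def onz(c,px,z):
    s,K,R,t=c; d=R.T@np.linalg.solve(K,[px[0],px[1],1]); o=-R.T@t; return o+d*(z-o[2])/d[2]
def proj(c,P):
    s,K,R,t=c; return cv2.projectPoints(np.array(P,float).reshape(-1,3),np.array(s["rvec"],float),t,K,None)[0].reshape(-1,2)
def save(c,n): cv2.imwrite("pics/"+n,cv2.cvtColor(c[0]["pixels"],cv2.COLOR_RGB2BGR))
E
python3 - <<'E'
from h import *
o=get_obs(); print(o)
ims=[]
for n in("scene","top"):
    c=cam(n); ims.append(c[0]["pixels"]); print(n,(-c[2].T@c[3]).round(3))
    zs=dict(box=.018,ear_tip=.268,heel=.018,rest=0,stop_edge=.031,rest_top=.031,capacitor=0,meter=0,pliers=0)
    for q,z in zs.items():
        for r in place_of(n,q)[:4]:
            if r["score"]>.2: print(q,round(r["score"],2),np.round(r["pixel"],1),onz(c,r["pixel"],z).round(3))
    save(c,n+"0.png")
E
```

```text
{'time': 0.0, 'joint_positions': array([-1.31610054e+00,  8.79396168e-02,  1.37224071e+00, -4.58825556e-05,
        1.68360699e+00, -1.03113012e-01]), 'qvel': array([ 0.00051286, -0.00090797,  0.00033333,  0.0006399 , -0.00240197,
       -0.00093889]), 'joint_torque': array([ 7.34377008e-04, -3.40180814e+01, -3.02430189e+01,  7.17822346e-02,
        3.29543184e-02, -1.64833932e-04]), 'tool_pos': array([ 0.19245644, -0.51463884,  0.20431947]), 'ee_rot': array([-3.13940495e+00, -1.80538255e-04,  3.57803484e-01]), 'wrist_force': array([ 0.55407878,  0.06224862, -0.3414558 ]), 'wrist_torque': array([ 0.04119323,  0.06152423, -0.03433785]), 'finger_force': 0.0, 'width': 0.09377492751973808}
scene [1.152 0.371 0.937]
box 0.75 [246.8 219.5] [0.561 0.039 0.018]
box 0.69 [340.8 198.1] [0.361 0.254 0.018]
ear_tip 0.96 [235.1 159.4] [0.577 0.021 0.268]
ear_tip 0.7 [348.5 118.7] [0.308 0.214 0.268]
ear_tip 0.38 [244.1 219.9] [0.725 0.125 0.268]
heel 0.69 [237.1 220.6] [0.577 0.016 0.018]
heel 0.6 [239.1 218.1] [0.566 0.017 0.018]
rest 0.77 [222.1 213.8] [ 0.564 -0.043  0.   ]
rest 0.51 [246.  222.8] [0.561 0.036 0.   ]
stop_edge 0.9 [237.3 216.3] [0.571 0.014 0.031]
rest_top 0.72 [207.8 199.8] [ 0.557 -0.093  0.031]
capacitor 0.87 [218.2 290.4] [0.782 0.073 0.   ]
meter 0.81 [307.2 264.2] [0.607 0.248 0.   ]
top [0.526 0.09  1.071]
box 0.78 [282.8 192.3] [0.57  0.043 0.018]
box 0.73 [203.5 284.3] [0.352 0.236 0.018]
ear_tip 0.86 [303.3 188.5] [0.566 0.016 0.268]
ear_tip 0.69 [183.3 305.5] [0.356 0.238 0.268]
heel 0.88 [289.8 190.7] [0.573 0.026 0.018]
heel 0.64 [208.1 273.6] [0.378 0.225 0.018]
heel 0.64 [316.8 195.9] [ 0.56  -0.039  0.018]
rest 0.89 [316.6 195.8] [ 0.56 -0.04  0.  ]
stop_edge 0.9 [295.1 188.8] [0.577 0.014 0.031]
rest_top 0.76 [343.9 198.2] [ 0.553 -0.102  0.031]
capacitor 0.95 [271.1 103. ] [0.793 0.068 0.   ]
meter 0.65 [194.5 173.8] [0.619 0.259 0.   ]
pliers 0.91 [366.2 120.7] [ 0.745 -0.168  0.   ]
```

```bash
python3 -c "
import cv2
a=cv2.imread('pics/scene0.png');b=cv2.imread('pics/top0.png')
cv2.imwrite('pics/a1.png',cv2.resize(a[80:330,140:440],None,fx=2.4,fy=2.4,interpolation=3))
cv2.imwrite('pics/b1.png',cv2.resize(b[60:340,130:460],None,fx=2.1,fy=2.1,interpolation=3))"
```

```text
(no output)
```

View pics/a1.png

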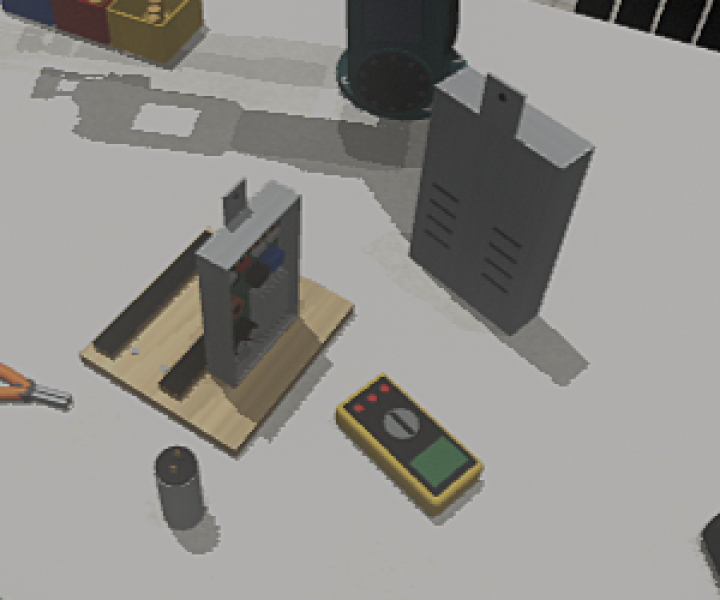

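View pics/b1.png

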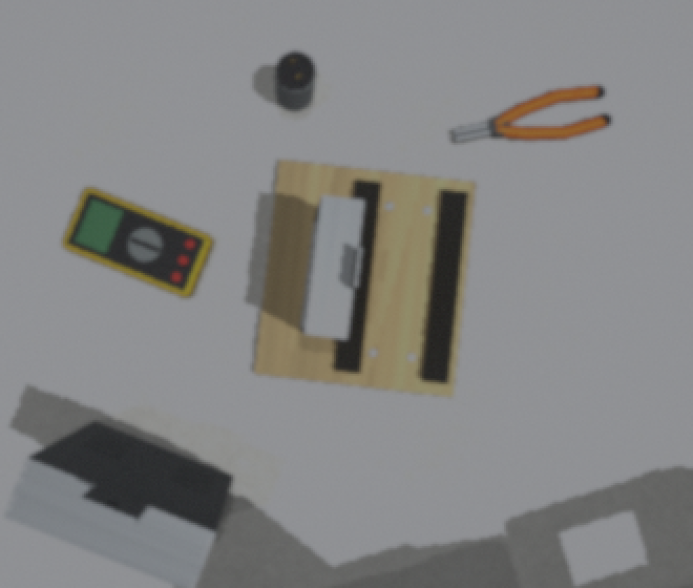

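Two candidates: the small box on the plywood (scene 247,219; top 283,192) and a bigger look-alike on the bare bench (scene 341,198; top 203,284). The first fits: it stands on the rest, its closed back faces the stop batten, and it is much smaller. Both crops show this. The crops also show the meter, the capacitor and the pliers clear of the tipping side. Next I fit the poses of the box and the rest to the masks.

```bash
cat > fit.py <<'E'
from h import *
from scipy.optimize import minimize
def boxpts(b): (x0,x1),(y0,y1),(z0,z1)=b; return np.array([[x,y,z] for x in(x0,x1) for y in(y0,y1) for z in(z0,z1)])
BOX=[boxpts(((-.065,.065),(-.02,.02),(0,.21))),boxpts(((-.018,.018),(-.02,-.017),(.21,.25)))]
REST=[boxpts(((-.125,.125),(-.08,.15),(0,.018)))]
def sil(c,parts,p,zoff):
    R=cv2.Rodrigues(np.array([0,0,p[2]]))[0]; m=np.zeros((384*2,512*2),np.uint8)
    for P in parts:
        q=proj(c,P@R.T+[p[0],p[1],zoff]); cv2.fillConvexPoly(m,cv2.convexHull(np.round((q*2+.5)*16).astype(np.int32)),1,shift=4)
    return cv2.resize(m.astype(np.float32),(512,384),interpolation=cv2.INTER_AREA)
def fit(parts,p0,z,data):
    def cost(p):
        s=0
        for c,m,ign in data:
            a=sil(c,parts,p,z)*(~ign); b=m*(~ign); s-=np.minimum(a,b).sum()/np.maximum(a,b).sum()
        return s
    r=minimize(cost,p0,method="Nelder-Mead",options=dict(initial_simplex=np.array(p0)+[[0,0,0],[.015,0,0],[0,.015,0],[0,0,.08]],xatol=2e-4,fatol=1e-4)); return r.x,r.fun/len(data)
E
python3 - <<'E'
from fit import *
D=[]
for n in("scene","top"):
    c=cam(n); px=proj(c,[[.57,.035,.12]])[0]
    mb=min(masks_of(n,"box"),key=lambda r:np.linalg.norm(np.argwhere(r["mask"]).mean(0)[::-1]-px))["mask"]
    mr=masks_of(n,"rest")[0]["mask"]; D.append((c,mb,mr))
Z=np.zeros((384,512),bool)
for sel in (D,D[:1],D[1:]):
    print("box",fit(BOX,[.57,.035,-.1],.018,[(c,b,Z) for c,b,r in sel]))
    print("rest",fit(REST,[.56,-.04,-.1],0,[(c,r,b) for c,b,r in sel]))
E
```

```text
box (array([ 0.57146888,  0.04107909, -0.14216971]), np.float64(-0.9669278860092163))
rest (array([ 0.56533118, -0.04126764, -0.1299239 ]), np.float64(-0.9805070161819458))
box (array([ 0.57017145,  0.04111086, -0.16036108]), np.float64(-0.9708229899406433))
rest (array([ 0.56543182, -0.04173256, -0.1223697 ]), np.float64(-0.9792861342430115))
box (array([ 0.57146572,  0.04136782, -0.14168468]), np.float64(-0.968818187713623))
rest (array([ 0.5657119 , -0.04115095, -0.13086631]), np.float64(-0.9836114645004272))
```

>>> apply_moves:
  commands:
    - [0.13, 0, 0, 0, 0.02, 0.05, 100]
    - [0.26, 0, 0, 0, 0.02, 0.1, 100]
    - [0.39, 0, 0, 0, 0.0, 0.15, 100]
    - [0.52, 0, 0, 0, 0, 0.2, 100]
    - [0.65, 0, 0, 0, 0, 0.2, 100]

```text
time: 1.8
tool_pos: [0.1925, -0.5072, 0.3927]
ee_rot: [-2.566, -0.211, 0.293]
wrist_force: [1.2, 5.8, -2.5]
width: 0.0939
finger_force: 0.0
```

```bash
python3 - <<'E'
from h import *
o=get_obs()
for k in("time","joint_positions","tool_pos","ee_rot","width"): print(k,repr(o[k]))
E
```

```text
time 1.8
joint_positions array([-1.38770114,  0.57204543,  0.50081408,  0.2487935 ,  2.65519191,
        0.01256774])
tool_pos array([ 0.19253187, -0.50723899,  0.39274446])
ee_rot array([-2.56606739, -0.2112302 ,  0.29304728])
width 0.09388191380719646
```

```bash
cat >> h.py <<'E'
from scipy.spatial.transform import Rotation as Ro
def delta(pos,rpy):
    o=get_obs(); d=Ro.from_euler("xyz",rpy)*Ro.from_euler("xyz",o["ee_rot"]).inv()
    print("t",o["time"],"rot",d.as_rotvec().round(3),"shift",(np.array(pos)-o["tool_pos"]).round(4))
E
python3 -c "
from h import *
delta([.57,.023,.36],[np.pi,0,-.14])"
```

```text
t 1.8 rot [-0.593  0.163 -0.48 ] shift [ 0.3775  0.5302 -0.0327]
```

>>> apply_moves:
  commands:
    - [-0.1, 0, 0, 0.03, 0.0, 0, 80]
    - [-0.2, 0, 0, 0.07, 0.02, 0, 50]
    - [-0.3, 0, 0, 0.11, 0.04, 0, 30]
    - [-0.4, 0, 0, 0.15, 0.06, 0, 25]
    - [-0.5, 0, 0, 0.18, 0.1, 0, 25]

```text
time: 2.3
tool_pos: [0.3739, -0.4054, 0.3873]
ee_rot: [-3.034, -0.049, 0.354]
wrist_force: [1.7, 0.7, 0.5]
width: 0.0572
finger_force: 0.0
```

```bash
python3 -c "
from h import *
o=get_obs()
for k in('joint_positions','tool_pos','ee_rot','width','qvel'): print(k,repr(o[k]))
delta([.57,.023,.36],[np.pi,0,-.14])"
```

```text
joint_positions array([-0.97524606,  0.19817556,  0.89010138,  0.08681715,  2.14460875,
        0.28309848])
tool_pos array([ 0.3739333 , -0.40541509,  0.38732995])
ee_rot array([-3.03400382, -0.04881074,  0.35364063])
width 0.05720430594564529
qvel array([ 1.09619126, -1.0470894 ,  1.14677516, -0.5242568 , -1.02173139,
        0.72292116])
t 2.3 rot [-0.113  0.037 -0.496] shift [ 0.1961  0.4284 -0.0273]
```

>>> apply_moves:
  commands:
    - [-0.03, 0, -0.05, 0.03, 0.035, 0, 32]
    - [-0.05, 0.01, -0.1, 0.06, 0.075, 0, 32]
    - [-0.08, 0.02, -0.16, 0.09, 0.115, 0, 32]
    - [-0.1, 0.03, -0.22, 0.115, 0.155, 0, 32]
    - [-0.11, 0.04, -0.28, 0.14, 0.2, 0, 32]

```text
time: 2.8
tool_pos: [0.512, -0.2042, 0.3891]
ee_rot: [-3.131, 0.013, 0.074]
wrist_force: [1.2, -1.3, -0.6]
width: 0.0298
finger_force: 0.0
```

```bash
python3 -c "
from h import *
o=get_obs()
for k in('joint_positions','tool_pos','ee_rot','width','qvel'): print(k,repr(o[k]))
delta([.57,.023,.36],[np.pi,0,-.14])"
```

```text
joint_positions array([-0.48398658,  0.14421568,  0.9440606 ,  0.00303324,  2.06980017,
        1.01472377])
tool_pos array([ 0.51201898, -0.20416326,  0.38906356])
ee_rot array([-3.13060984,  0.01258   ,  0.07358467])
width 0.02981680491996332
qvel array([ 0.97509998,  0.1219324 , -0.12831989, -0.10631405,  0.02021998,
        1.51760329])
t 2.8 rot [-0.011 -0.012 -0.214] shift [ 0.058   0.2272 -0.0291]
```

```bash
cat > kin.py <<'E'
from h import *
from scipy.optimize import least_squares
Q=np.array([[-1.31610054,.0879396,1.37224071,0,1.683607,-.103113],[-1.38770114,.57204543,.50081408,.2487935,2.65519191,.01256774],[-.97524606,.19817556,.89010138,.08681715,2.14460875,.28309848],[-.48398658,.14421568,.9440606,.00303324,2.06980017,1.01472377]])
P=np.array([[.19245644,-.51463884,.20431947],[.19253187,-.50723899,.39274446],[.3739333,-.40541509,.38732995],[.51201898,-.20416326,.38906356]])
E=np.array([[-3.13940495,-.00018,.3578],[-2.56606739,-.2112302,.29304728],[-3.03400382,-.04881074,.35364063],[-3.13060984,.01258,.07358467]])
def fk(q,L):
    h,L1,L2,Lt,a,b=L
    rz=lambda t:Ro.from_rotvec([0,0,t]); ry=lambda t:Ro.from_rotvec([0,t,0])
    R=rz(q[0]); p=R.apply([a,0,h]); R=R*ry(q[1]); p=p+R.apply([0,0,L1]); R=R*ry(q[2]); p=p+R.apply([b,0,L2])
    R=R*rz(q[3])*ry(q[4]); p=p+R.apply([0,0,Lt]); return p,R*rz(q[5]+RZ6)
RZ6=0.
_,R0=fk(Q[0],[0]*6); RZ6=(R0.inv()*Ro.from_euler("xyz",E[0])).as_rotvec()[2]
def res(L,lam=1e-3): return np.r_[np.concatenate([fk(q,L)[0]-p for q,p in zip(Q,P)]),lam*np.array(L)[4:]]
L=least_squares(res,[.3,.4,.4,.25,0,0]).x
LO=np.array([-3.1,-.76,.27,-1.08,.17,-2.57]);HI=np.array([3.1,2.03,2.55,4.22,2.65,2.57])
def ik(pos,R,q0):
    f=lambda q:np.r_[fk(q,L)[0]-pos,.3*(fk(q,L)[1]*R.inv()).as_rotvec()]
    r=least_squares(f,np.clip(q0,LO+.03,HI-.03),bounds=(LO+.02,HI-.02)); return r.x,np.linalg.norm(r.fun)
E
python3 - <<'E'
from kin import *
print(RZ6,L.round(4),abs(res(L)[:12]).max())
for q,p,e in zip(Q,P,E): print((fk(q,L)[1]*Ro.from_euler("xyz",e).inv()).as_rotvec().round(3))
n=np.array([np.sin(.13),np.cos(.13),0]); xr=np.array([np.cos(.13),-np.sin(.13),0])
for flip in(0,1):
  q=np.array([.04,.2,1,0,2,1.75-np.pi*flip])
  for th in np.radians(range(0,91,10)):
    R=Ro.from_rotvec(xr*th)*Ro.from_euler("xyz",[np.pi,0,-.13+np.pi*flip])
    # ear point with heel ~ at (x, y_rest .0625->.09)
    r=np.array([.571,.041,.018])+.01*n+ (-n*np.sin(th)+[0,0,np.cos(th)])*.235
    r[2]=max(r[2],.03)
    q,e=ik(r,R,q); print(flip,round(np.degrees(th)),r.round(3),q.round(2),round(e,4))
E
```

```text
1.5708049669996818 [-0.1262  1.2225  0.5523  0.9232 -0.1107  0.0255] 0.05479918538591816
[ 0. -0. -0.]
[ 0.  0. -0.]
[ 0.  0. -0.]
[-0.  0. -0.]
0 0 [0.572 0.051 0.253] [0.09 0.11 1.25 0.   1.78 1.79] 0.0
0 10 [0.567 0.01  0.249] [-0.27  0.11  1.29  0.18  1.76  1.47] 0.0
0 20 [ 0.562 -0.029  0.239] [-0.58  0.15  1.33  0.32  1.8   1.17] 0.0
0 30 [ 0.557 -0.066  0.222] [-0.81  0.23  1.37  0.42  1.86  0.95] 0.0
0 40 [ 0.553 -0.099  0.198] [-0.97  0.34  1.41  0.48  1.91  0.78] 0.0
0 50 [ 0.549 -0.128  0.169] [-1.07  0.46  1.45  0.51  1.95  0.65] 0.0
0 60 [ 0.546 -0.151  0.136] [-1.13  0.59  1.49  0.53  1.98  0.54] 0.0
0 70 [ 0.544 -0.168  0.098] [-1.17  0.73  1.53  0.54  1.99  0.44] 0.0
0 80 [ 0.542 -0.179  0.059] [-1.2   0.87  1.57  0.55  2.    0.35] 0.0
0 90 [ 0.542 -0.182  0.03 ] [-1.2   1.01  1.61  0.56  2.02  0.26] 0.0
1 0 [0.572 0.051 0.253] [ 0.09  0.11  1.25  0.    1.78 -1.35] 0.0
1 10 [0.567 0.01  0.249] [-0.27  0.11  1.29  0.18  1.76 -1.67] 0.0
1 20 [ 0.562 -0.029  0.239] [-0.58  0.15  1.33  0.32  1.8  -1.97] 0.0
1 30 [ 0.557 -0.066  0.222] [-0.81  0.23  1.37  0.42  1.86 -2.2 ] 0.0
1 40 [ 0.553 -0.099  0.198] [-0.97  0.34  1.41  0.48  1.91 -2.36] 0.0
1 50 [ 0.549 -0.128  0.169] [-1.07  0.46  1.45  0.51  1.95 -2.5 ] 0.0
1 60 [ 0.546 -0.151  0.136] [-1.11  0.59  1.46  0.53  1.99 -2.55] 0.0129
1 70 [ 0.544 -0.168  0.098] [-1.13  0.72  1.47  0.54  2.02 -2.55] 0.0376
1 80 [ 0.542 -0.179  0.059] [-1.14  0.84  1.48  0.55  2.05 -2.55] 0.0622
1 90 [ 0.542 -0.182  0.03 ] [-1.15  0.96  1.5   0.56  2.07 -2.55] 0.085
```

>>> apply_moves:
  commands:
    - [0, 0, -0.05, 0.015, 0.045, 0, 32]
    - [0, 0, -0.1, 0.03, 0.09, 0, 32]
    - [0, 0, -0.15, 0.04, 0.135, 0, 32]
    - [0, -0.01, -0.2, 0.05, 0.18, 0, 32]
    - [-0.01, -0.01, -0.21, 0.06, 0.2, 0, 32]

```text
time: 3.3
tool_pos: [0.5712, -0.0026, 0.3896]
ee_rot: [-3.138, 0.001, -0.131]
wrist_force: [-0.1, -0.3, 0.1]
width: 0.03
finger_force: 0.0
```

>>> apply_moves:
  commands:
    - [0, 0, 0, -0.001, 0.015, -0.03, 32]
    - [0, 0, 0, -0.002, 0.026, -0.06, 32]
    - [0, 0, 0, -0.002, 0.026, -0.08, 32]
    - [0, 0, 0, -0.002, 0.026, -0.09, 32]
    - [0, 0, 0, -0.002, 0.026, -0.09, 32]

```text
time: 3.8
tool_pos: [0.5687, 0.0198, 0.2972]
ee_rot: [-3.139, 0.006, -0.134]
wrist_force: [0.1, 0.2, 0.7]
width: 0.0301
finger_force: 0.0
```

```bash
python3 - <<'E'
from kin import *
import kin
o=get_obs(); print(o["tool_pos"],o["joint_positions"],o["wrist_force"])
Q2=np.vstack([Q,o["joint_positions"]]);P2=np.vstack([P,o["tool_pos"]])
# linear fit with extra offsets
def basis(q):
    rz=lambda t:Ro.from_rotvec([0,0,t]); ry=lambda t:Ro.from_rotvec([0,t,0])
    A=rz(q[0]);B=A*ry(q[1]);C=B*ry(q[2]);D=C*rz(q[3])*ry(q[4]);F=D*rz(q[5])
    e=np.eye(3)
    return np.array([A.apply(e[0]),A.apply(e[2]),B.apply(e[2]),C.apply(e[0]),C.apply(e[2]),D.apply(e[2])]).T
M=np.vstack([basis(q) for q in Q2]);
for w in ([1]*6,[1,1,1,0,1,1],[0,1,1,0,1,1],[0,1,1,1,1,1]):
    ii=np.flatnonzero(w); s=np.linalg.lstsq(M[:,ii],P2.ravel(),rcond=None); print(w,s[0].round(4),abs(M[:,ii]@s[0]-P2.ravel()).max(),s[3].round(3))
E
python3 - <<'E'
import sys; sys.path.insert(0,".")
import os; os.chdir(".")
from h import *
a=cam("scene");b=cam("top")
im=[cv2.resize(x,None,fx=3,fy=3,interpolation=cv2.INTER_CUBIC) for x in(a[0]["pixels"][90:260,170:300],b[0]["pixels"][110:280,230:360])]
cv2.imwrite("pics/c.png",cv2.cvtColor(np.hstack(im),cv2.COLOR_RGB2BGR))
E
```

```text
[0.56870544 0.01980913 0.29722314] [-0.06635323  0.13578869  1.13720381  0.00260989  1.87427275  1.63943122] [0.10153963 0.16462767 0.71252451]
[1, 1, 1, 1, 1, 1] [-0.1135 -0.1152  1.2058  0.0364  0.5485  0.9065] 0.05651471446681902 [4.427 3.156 0.591 0.239 0.175 0.074]
[1, 1, 1, 0, 1, 1] [-0.1132 -0.1717  1.2448  0.5557  0.9242] 0.05605632695733639 [4.091 2.832 0.443 0.212 0.082]
[0, 1, 1, 0, 1, 1] [-0.072   1.0808  0.4599  0.8284] 0.05629450573628069 [4.015 1.922 0.415 0.098]
[0, 1, 1, 1, 1, 1] [-0.0169  1.0425  0.0354  0.4527  0.811 ] 0.056228088549128 [4.414 2.264 0.591 0.177 0.086]
```

View pics/c.png

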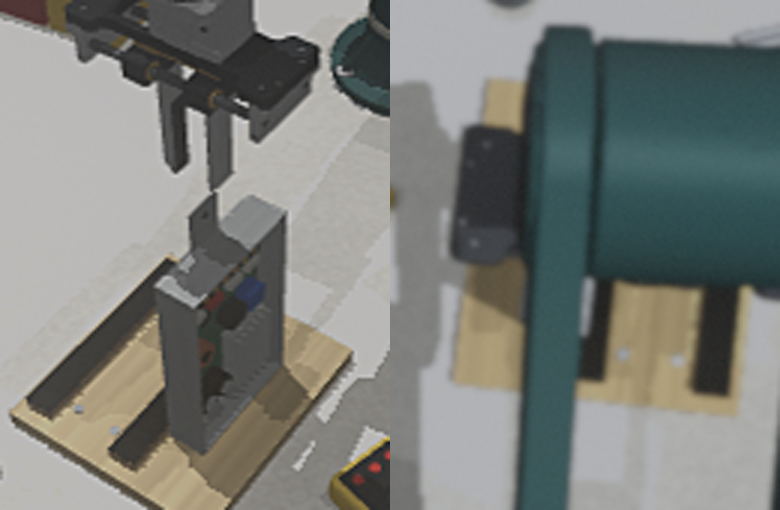

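The left view shows both fingers straddling the line of the ear (scene about 239,155) and 30 mm above it. The gripper body's long side lies along the closing axis. I'll lower, then close to a loose 9 mm gap.

>>> apply_moves:
  commands:
    - [0, 0, 0, 0, 0.0, -0.012, 32]
    - [0, 0, 0, 0, 0.0, -0.025, 32]
    - [0, 0, 0, 0, 0.0, -0.038, 32]
    - [0, 0, 0, 0, 0.0, -0.05, 32]
    - [0, 0, 0, 0, 0.0, -0.053, 32]

```text
time: 4.4
tool_pos: [0.5682, 0.0198, 0.243]
ee_rot: [-3.14, 0.007, -0.134]
wrist_force: [-0.2, -0.1, -0.6]
width: 0.03
finger_force: 0.0
```

```bash
python3 - <<'E'
from kin import *
o=get_obs(); print(o["tool_pos"],o["ee_rot"],o["wrist_force"],o["wrist_torque"])
Q2=np.vstack([Q,o["joint_positions"],[-0.06635323,0.13578869,1.13720381,0.00260989,1.87427275,1.63943122]]);P2=np.vstack([P,o["tool_pos"],[.5687,.0198,.2972]])
def basis(q):
    rz=lambda t:Ro.from_rotvec([0,0,t]); ry=lambda t:Ro.from_rotvec([0,t,0])
    A=rz(q[0]);B=A*ry(q[1]);C=B*ry(q[2]);W=C*rz(q[3]);D=W*ry(q[4]);e=np.eye(3)
    return np.array([A.apply(e[0]),A.apply(e[1]),A.apply(e[2]),B.apply(e[2]),C.apply(e[0]),C.apply(e[2]),D.apply(e[0]),D.apply(e[1]),D.apply(e[2])]).T
M=np.vstack([basis(q) for q in Q2])
s=np.linalg.lstsq(M,P2.ravel(),rcond=None); print(s[0].round(4),abs(M@s[0]-P2.ravel()).max(),s[3].round(3))
E
```

```text
[0.56824659 0.01984128 0.24301004] [-3.13950918  0.00698313 -0.13428926] [-0.15465339 -0.13902465 -0.60271523] [ 0.01542815  0.04000567 -0.00086908]
[-0.000e+00  5.650e-02  1.525e-01  4.491e-01  1.007e-01  4.998e-01
 -0.000e+00  1.000e-04  3.507e-01] 1.764724167541143e-05 [4.856 4.201 3.46  0.636 0.574 0.187 0.177 0.056 0.027]
```

```bash
cat > plan.py <<'E'
from kin import *
def fk(q,_=None):
    rz=lambda t:Ro.from_rotvec([0,0,t]); ry=lambda t:Ro.from_rotvec([0,t,0])
    A=rz(q[0]);B=A*ry(q[1]);C=B*ry(q[2]);D=C*rz(q[3])*ry(q[4])
    return A.apply([0,.0565,.1525])+B.apply([0,0,.4491])+C.apply([.1007,0,.4998])+D.apply([0,0,.3507]),D*rz(q[5]+RZ6)
import kin; kin.fk=fk
N=np.array([np.sin(.135),np.cos(.135),0]);X=np.array([np.cos(.135),-np.sin(.135),0]);O=np.array([.5655,-.0413,0])
XR=-.0045+.0005
def pose(th,al,d,g,s=None,side=-1):   # lower-finger-contact pose; side 0 = ear centred between fingers
    s=.013/np.cos(th) if s is None else s
    e=np.array([.06,.031])+(.25-s)*np.array([-np.sin(th),np.cos(th)])
    a=np.array([np.sin(al),-np.cos(al)]);n=np.array([np.cos(al),np.sin(al)])
    t=e+a*d+n*(g/2 if side else .0015)
    return O+X*XR+N*t[0]+[0,0,t[1]], Ro.from_rotvec(X*al)*Ro.from_euler("xyz",[np.pi,0,-.135])
E
python3 - <<'E'
from plan import *
o=get_obs();q=o["joint_positions"]
D=np.radians
for th,al,d,g,s in [(0,0,.022,.009,.013),(10,10,.022,.009,None),(20,20,.022,.009,None),(30,30,.022,.009,None),(45,45,.022,.009,None),(50,45,.02,.05,None),(55,45,.02,.094,None),(70,50,.02,.094,.025),(90,50,.018,.094,.025),(90,50,.018,.094,.045)]:
    p,R=pose(D(th),D(al),d,g,s,0 if th<12 else -1); q,e=ik(p,R,q); print(th,al,p.round(4),q.round(2),round(e,4))
E
```

```text
0 0 [0.5698 0.0202 0.246 ] [-0.06  0.13  1.25  0.    1.77  1.64] 0.0
10 10 [ 0.5648 -0.0168  0.2428] [-0.24  0.11  1.28  0.18  1.76  1.5 ] 0.0
20 20 [ 0.5603 -0.0497  0.2338] [-0.4   0.13  1.31  0.34  1.78  1.37] 0.0
30 30 [ 0.5558 -0.083   0.2177] [-0.55  0.19  1.33  0.49  1.82  1.24] 0.0
45 45 [ 0.5501 -0.125   0.1824] [-0.71  0.33  1.34  0.68  1.89  1.08] 0.0
50 45 [ 0.5502 -0.1242  0.1822] [-0.71  0.33  1.34  0.68  1.89  1.08] 0.0
55 45 [ 0.5509 -0.1189  0.1805] [-0.7   0.32  1.35  0.68  1.88  1.08] 0.0
70 50 [ 0.5473 -0.1457  0.1311] [-0.76  0.43  1.36  0.71  1.88  0.98] 0.0
90 50 [ 0.5453 -0.1607  0.0554] [-0.78  0.52  1.39  0.68  1.8   0.88] 0.0
90 50 [ 0.5479 -0.1408  0.0554] [-0.76  0.5   1.42  0.69  1.77  0.89] 0.0
```

>>> apply_moves:
  commands:
    - [0, 0, 0, 0.0, 0.001, 0.001, 25]
    - [0, 0, 0, 0, 0.003, 0.001, 20]
    - [0, 0, 0, 0, 0.003, 0.001, 14]
    - [0, 0, 0, 0, 0.003, 0.001, 10]
    - [0, 0, 0, 0, 0.003, 0.001, 10]

```text
time: 4.9
tool_pos: [0.5695, 0.0229, 0.2474]
ee_rot: [-3.139, 0.002, -0.134]
wrist_force: [-0.1, 0.2, -0.9]
width: 0.0096
finger_force: 0.0
```

>>> apply_moves:
  commands:
    - [0.035, -0.005, 0, -0.001, -0.008, 0, 10]
    - [0.069, -0.009, 0, -0.002, -0.016, -0.001, 10]
    - [0.104, -0.014, 0, -0.003, -0.024, -0.002, 10]
    - [0.138, -0.019, 0, -0.004, -0.032, -0.0035, 10]
    - [0.173, -0.024, 0, -0.005, -0.04, -0.005, 10]

```text
time: 5.4
tool_pos: [0.5643, -0.0175, 0.2422]
ee_rot: [-2.963, 0.001, -0.134]
wrist_force: [-0.7, -0.0, -0.0]
width: 0.009
finger_force: 0.0
```

```bash
python3 - <<'E'
from plan import *
o=get_obs();print(o["finger_force"],o["wrist_force"])
R0=Ro.from_euler("xyz",[np.pi-.0,0,-.135]); print("tilt",np.degrees((Ro.from_euler("xyz",o["ee_rot"])*R0.inv()).as_rotvec()).round(2),o["tool_pos"])
p10=pose(np.radians(10),np.radians(10),.022,.0096,None,0)[0]
for th in range(12,41,2):
    p,_=pose(np.radians(th),np.radians(th),.022,.0096); print(th,(p-p10).round(4))
E
```

```text
0.0 [-0.67066002 -0.01837857 -0.02964459]
tilt [10.13 -1.31  0.07] [ 0.56433417 -0.01747951  0.24220231]
12 [-0.0006 -0.0041 -0.0008]
14 [-0.0015 -0.0113 -0.0024]
16 [-0.0025 -0.0185 -0.0043]
18 [-0.0035 -0.0256 -0.0065]
20 [-0.0044 -0.0326 -0.0089]
22 [-0.0054 -0.0395 -0.0116]
24 [-0.0063 -0.0463 -0.0146]
26 [-0.0072 -0.053  -0.0178]
28 [-0.0081 -0.0595 -0.0212]
30 [-0.009  -0.0659 -0.0249]
32 [-0.0098 -0.0721 -0.0289]
34 [-0.0106 -0.0782 -0.0331]
36 [-0.0114 -0.0841 -0.0375]
38 [-0.0122 -0.0898 -0.0422]
40 [-0.0129 -0.0953 -0.0471]
```

>>> apply_moves:
  commands:
    - [0.028, -0.004, 0, -0.0006, -0.005, -0.001, 10]
    - [0.055, -0.008, 0, -0.0014, -0.011, -0.002, 10]
    - [0.083, -0.011, 0, -0.002, -0.016, -0.0035, 10]
    - [0.11, -0.015, 0, -0.003, -0.021, -0.005, 10]
    - [0.138, -0.019, 0, -0.0035, -0.026, -0.0065, 10]

```text
time: 5.9
tool_pos: [0.5607, -0.0435, 0.2353]
ee_rot: [-2.823, 0.001, -0.133]
wrist_force: [-0.2, 0.3, -1.6]
width: 0.0093
finger_force: 0.2
```

```bash
python3 - <<'E'
from h import *
print(get_obs()["wrist_force"],get_obs()["joint_positions"])
a=cam("scene");print([(r["score"],r["pixel"]) for r in place_of("scene","ear_tip")[:3]])
cv2.imwrite("pics/d.png",cv2.cvtColor(cv2.resize(a[0]["pixels"][90:260,150:310],None,fx=3.5,fy=3.5,interpolation=cv2.INTER_CUBIC),cv2.COLOR_RGB2BGR))
E
```

```text
[-0.2163234   0.30161994 -1.64408922] [-0.3717447   0.12414557  1.30635291  0.31580716  1.77947306  1.38795638]
[(0.94, [211.8, 148.2]), (0.74, [348.5, 115.8])]
```

View pics/d.png

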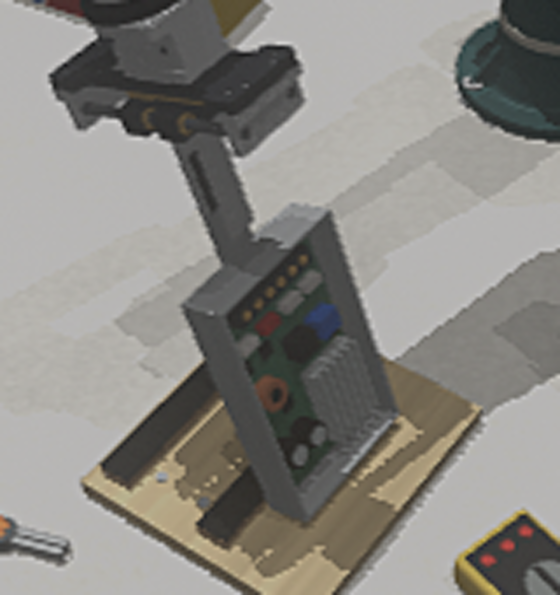

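The box leans about 18° and is held by the ear between the fingers (scene about 217,160). Its foot is at the stop batten. Continuing.

>>> apply_moves:
  commands:
    - [0.042, -0.006, 0, -0.001, -0.0085, -0.0029, 10]
    - [0.083, -0.011, 0, -0.0022, -0.0167, -0.0062, 10]
    - [0.125, -0.017, 0, -0.0034, -0.0248, -0.01, 10]
    - [0.166, -0.022, 0, -0.0045, -0.0327, -0.014, 10]
    - [0.208, -0.028, 0, -0.0055, -0.0403, -0.0184, 10]

```text
time: 6.5
tool_pos: [0.5554, -0.0837, 0.217]
ee_rot: [-2.614, 0.001, -0.133]
wrist_force: [0.8, -0.2, -1.5]
width: 0.0099
finger_force: 0.6
```

>>> apply_moves:
  commands:
    - [0.035, -0.005, 0, -0.0008, -0.0062, -0.004, 10]
    - [0.069, -0.009, 0, -0.0016, -0.0123, -0.0082, 10]
    - [0.104, -0.014, 0, -0.0024, -0.0182, -0.0126, 10]
    - [0.138, -0.019, 0, -0.0032, -0.0239, -0.0173, 10]
    - [0.173, -0.023, 0, -0.0039, -0.0294, -0.0222, 10]

```text
time: 7.0
tool_pos: [0.5513, -0.1133, 0.1943]
ee_rot: [-2.438, 0.002, -0.133]
wrist_force: [-0.7, -0.7, -1.7]
width: 0.0093
finger_force: 0.8
```

```bash
python3 - <<'E'
from plan import *
o=get_obs();print(o["finger_force"],o["wrist_force"],o["joint_positions"].round(2))
R0=Ro.from_euler("xyz",[np.pi-.0,0,-.135]); print("tilt",np.degrees((Ro.from_euler("xyz",o["ee_rot"])*R0.inv()).as_rotvec()).round(2),o["tool_pos"])
c=cam("scene"); r=place_of("scene","ear_tip"); print([(x["score"],np.round(x["pixel"],1)) for x in r[:2]])
def E(th,s): t=np.array([.06,.031])+(.25-s)*np.array([-np.sin(th),np.cos(th)])+.0015*np.array([np.cos(th),np.sin(th)]); return O+X*XR+N*t[0]+[0,0,t[1]]
for th in (30,36,38,40,42,44):
  print(th,[proj(c,[E(np.radians(th),s)])[0].round(1) for s in(.013,.017,.03)])
cv2.imwrite("pics/e.png",cv2.cvtColor(cv2.resize(c[0]["pixels"][90:260,130:310],None,fx=3.5,fy=3.5,interpolation=cv2.INTER_CUBIC),cv2.COLOR_RGB2BGR))
E
```

```text
0.816704984754324 [-0.73317894 -0.74483167 -1.67629056] [-0.67  0.28  1.33  0.62  1.87  1.12]
tilt [39.95 -5.29  0.08] [ 0.55129919 -0.11325128  0.19427218]
[(0.67, array([189.3, 149.5])), (0.56, array([347.6, 116.4]))]
30 [array([199.6, 147.5]), array([200.4, 148.8]), array([202.8, 153. ])]
36 [array([194. , 148.2]), array([194.9, 149.4]), array([197.6, 153.5])]
38 [array([192.3, 148.6]), array([193.2, 149.8]), array([196. , 153.8])]
40 [array([190.7, 149. ]), array([191.6, 150.2]), array([194.5, 154.2])]
42 [array([189.2, 149.6]), array([190.1, 150.8]), array([193. , 154.7])]
44 [array([187.7, 150.2]), array([188.7, 151.4]), array([191.6, 155.2])]
```

View pics/e.png

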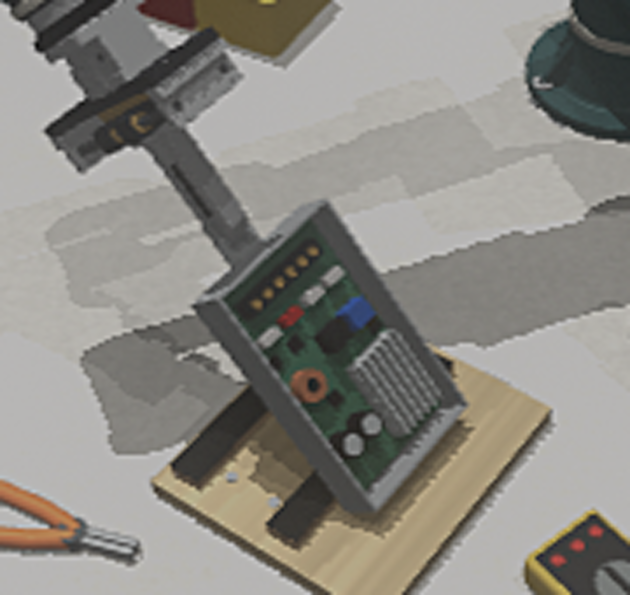

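```bash
python3 - <<'E'
from plan import *
D=np.radians
f=lambda i:pose(D(40+2*i),D(40+i),.022,.0094+.0084*i,min(.013/np.cos(D(40+2*i)),.02))[0]
for k in(0,5):
  for i in range(1,6): print(k+i,(f(k+i)-f(k)).round(4),f(k+i).round(4), "jaw",round((.0094+.0084*(k+i))/.094*100))
E
```

```text
1 [-0.0003 -0.0024 -0.0027] [ 0.5515 -0.1145  0.193 ] jaw 19
2 [-0.0006 -0.0046 -0.0054] [ 0.5512 -0.1167  0.1903] jaw 28
3 [-0.0009 -0.0066 -0.0083] [ 0.5509 -0.1188  0.1874] jaw 37
4 [-0.0012 -0.0085 -0.0113] [ 0.5507 -0.1206  0.1844] jaw 46
5 [-0.0014 -0.0103 -0.0142] [ 0.5504 -0.1225  0.1815] jaw 55
6 [-0.0003 -0.0022 -0.0026] [ 0.5501 -0.1246  0.1788] jaw 64
7 [-0.0006 -0.0042 -0.0053] [ 0.5499 -0.1267  0.1761] jaw 73
8 [-0.0008 -0.0062 -0.0081] [ 0.5496 -0.1287  0.1734] jaw 81
9 [-0.0011 -0.008  -0.0109] [ 0.5493 -0.1305  0.1705] jaw 90
10 [-0.0013 -0.0098 -0.0138] [ 0.5491 -0.1322  0.1676] jaw 99
```

>>> apply_moves:
  commands:
    - [0.017, -0.002, 0, -0.0003, -0.0024, -0.0027, 19]
    - [0.035, -0.005, 0, -0.0006, -0.0046, -0.0054, 28]
    - [0.052, -0.007, 0, -0.0009, -0.0066, -0.0083, 37]
    - [0.069, -0.009, 0, -0.0012, -0.0085, -0.0113, 46]
    - [0.087, -0.012, 0, -0.0014, -0.0103, -0.0142, 55]

```text
time: 7.6
tool_pos: [0.55, -0.1233, 0.1805]
ee_rot: [-2.352, 0.001, -0.133]
wrist_force: [-0.9, -1.4, -2.0]
width: 0.0456
finger_force: 1.1
```

>>> apply_moves:
  commands:
    - [0.017, -0.002, 0, -0.0003, -0.0022, -0.0026, 64]
    - [0.035, -0.005, 0, -0.0006, -0.0042, -0.0053, 73]
    - [0.052, -0.007, 0, -0.0008, -0.0062, -0.0081, 82]
    - [0.069, -0.009, 0, -0.0011, -0.008, -0.0109, 91]
    - [0.087, -0.012, 0, -0.0013, -0.0098, -0.0138, 100]

```text
time: 8.1
tool_pos: [0.5486, -0.133, 0.1665]
ee_rot: [-2.264, 0.001, -0.133]
wrist_force: [0.8, 0.5, -2.1]
width: 0.0858
finger_force: 1.0
```

```bash
python3 - <<'E'
from plan import *
o=get_obs();print(o["wrist_force"],o["joint_positions"].round(2),o["width"])
R0=Ro.from_euler("xyz",[np.pi-.0,0,-.135]); print("tilt",np.degrees((Ro.from_euler("xyz",o["ee_rot"])*R0.inv()).as_rotvec()).round(2),o["tool_pos"])
c=cam("scene"); r=place_of("scene","ear_tip"); print([(x["score"],np.round(x["pixel"],1)) for x in r[:2]])
def E(th,s): t=np.array([.06,.031])+(.25-s)*np.array([-np.sin(th),np.cos(th)])+.0015*np.array([np.cos(th),np.sin(th)]); return O+X*XR+N*t[0]+[0,0,t[1]]
for th in (54,58,60,62,64): print(th,[proj(c,[E(np.radians(th),s)])[0].round(1) for s in(.013,.017,.03)])
cv2.imwrite("pics/f.png",cv2.cvtColor(cv2.resize(c[0]["pixels"][90:260,130:310],None,fx=3.5,fy=3.5,interpolation=cv2.INTER_CUBIC),cv2.COLOR_RGB2BGR))
D=np.radians
f=lambda th:pose(D(th),D(50),.02,.0939,.02)[0]
for t in range(60,92,2): print(t,(f(t)-f(60)).round(4),f(t).round(3))
E
```

```text
[ 0.8368616   0.53561519 -2.14858915] [-0.75  0.39  1.34  0.73  1.92  1.03] 0.08583879540805513
tilt [49.86 -6.67  0.11] [ 0.5486448  -0.13300769  0.16647719]
[(0.94, array([348.5, 114. ])), (0.78, array([183.4, 159.7]))]
54 [array([181.7, 154.5]), array([182.7, 155.5]), array([186., 159.])]
58 [array([179.9, 156.6]), array([180.9, 157.7]), array([184.3, 161. ])]
60 [array([179.1, 157.8]), array([180.2, 158.8]), array([183.5, 162.1])]
62 [array([178.5, 159.1]), array([179.5, 160. ]), array([182.8, 163.2])]
64 [array([177.8, 160.4]), array([178.9, 161.3]), array([182.2, 164.4])]
60 [0. 0. 0.] [ 0.549 -0.134  0.169]
62 [-0.0005 -0.0039 -0.007 ] [ 0.548 -0.137  0.162]
64 [-0.001  -0.0075 -0.0142] [ 0.548 -0.141  0.155]
66 [-0.0015 -0.0108 -0.0215] [ 0.547 -0.144  0.148]
68 [-0.0019 -0.0139 -0.0288] [ 0.547 -0.148  0.14 ]
70 [-0.0023 -0.0168 -0.0363] [ 0.547 -0.15   0.133]
72 [-0.0026 -0.0194 -0.0439] [ 0.546 -0.153  0.125]
74 [-0.0029 -0.0217 -0.0516] [ 0.546 -0.155  0.118]
76 [-0.0032 -0.0238 -0.0594] [ 0.546 -0.157  0.11 ]
78 [-0.0035 -0.0256 -0.0672] [ 0.545 -0.159  0.102]
80 [-0.0037 -0.0271 -0.0751] [ 0.545 -0.161  0.094]
82 [-0.0038 -0.0283 -0.083 ] [ 0.545 -0.162  0.086]
84 [-0.004  -0.0293 -0.091 ] [ 0.545 -0.163  0.078]
86 [-0.0041 -0.03   -0.099 ] [ 0.545 -0.164  0.07 ]
88 [-0.0041 -0.0304 -0.107 ] [ 0.545 -0.164  0.062]
90 [-0.0041 -0.0305 -0.115 ] [ 0.545 -0.164  0.054]
```

View pics/f.png

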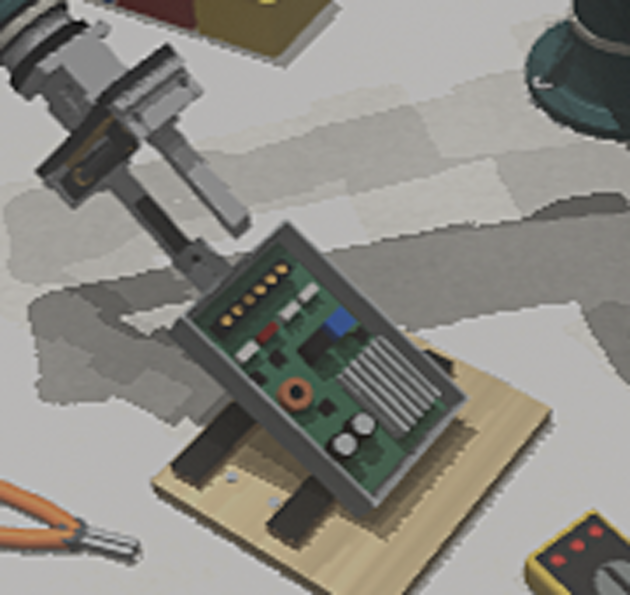

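The box is at about 57–58° with the ear resting on the lower finger (scene about 183,160). The upper finger is clear of the board, and the foot is still on the plywood.

```bash
python3 - <<'E'
from plan import *
D=np.radians
f=lambda th:pose(D(th),D(50),.018,.0939,.013/np.cos(D(th)))[0]
p=get_obs()["tool_pos"]
print(get_obs()["width"])
for t in (58,60.4,62.8,65.2,67.6,70): print(t,(f(t)-p).round(4))
E
```

```text
0.09284477312930935
58 [0.0015 0.006  0.0094]
60.4 [0.0011 0.0027 0.0004]
62.8 [ 0.0007  0.0002 -0.0088]
65.2 [ 0.0005 -0.0015 -0.0182]
67.6 [ 0.0004 -0.0023 -0.0278]
70 [ 0.0005 -0.0019 -0.0376]
```

>>> apply_moves:
  commands:
    - [0, 0, 0, 0.0, 0.0, -0.006, 100]
    - [0, 0, 0, 0.0, -0.0, -0.012, 100]
    - [0, 0, 0, 0, -0.001, -0.019, 100]
    - [0, 0, 0, 0, -0.002, -0.027, 100]
    - [0, 0, 0, 0, -0.002, -0.035, 100]

```text
time: 8.7
tool_pos: [0.5487, -0.1354, 0.131]
ee_rot: [-2.266, 0.001, -0.133]
wrist_force: [-0.4, -4.1, -1.2]
width: 0.094
finger_force: 1.9
```

```bash
cat > look.py <<'E'
from plan import *
import sys
def look(name):
    o=get_obs();print(o["wrist_force"].round(1),o["joint_positions"].round(2),o["tool_pos"].round(4))
    for n in("scene","top"):
        c=cam(n)
        r=[x for x in place_of(n,"ear_tip")]; print(n,[(round(x["score"],2),np.round(x["pixel"],1)) for x in r[:3]],"heel",[(round(x["score"],2),np.round(x["pixel"],1)) for x in place_of(n,"heel")[:3]])
        def W(t): return O+X*XR+N*t[0]+[0,0,t[1]]
        for th in map(float,sys.argv[1:]):
            T=np.radians(th);u=np.array([-np.sin(T),np.cos(T)])
            for s in(.02,.03,.04): print(th,s,proj(c,[W(np.array([.06,.031])+(.25-s)*u),W(np.array([.06,.031])-s*u)]).round(1).tolist())
        if n=="scene": cv2.imwrite("pics/"+name,cv2.cvtColor(cv2.resize(c[0]["pixels"][110:260,130:310],None,fx=4,fy=4,interpolation=cv2.INTER_CUBIC),cv2.COLOR_RGB2BGR))
if __name__=="__main__": look("g%d.png"%int(get_obs()["time"]*10))
E
python3 look.py 66 70 74; ls pics
```

```text
[-0.4 -4.1 -1.2] [-0.75  0.42  1.37  0.71  1.87  0.98] [ 0.5487 -0.1354  0.131 ]
scene [(0.95, array([182.1, 170.6])), (0.93, array([349.7, 116.9]))] heel [(0.82, array([328.1, 201.8])), (0.81, array([246.3, 225.5])), (0.22, array([253.8, 222.9]))]
66.0 0.02 [[179.0, 163.6], [244.2, 221.1]]
66.0 0.03 [[181.6, 165.8], [246.9, 223.4]]
66.0 0.04 [[184.2, 168.1], [249.5, 225.7]]
70.0 0.02 [[178.3, 166.3], [244.4, 220.9]]
70.0 0.03 [[180.9, 168.5], [247.1, 223.1]]
70.0 0.04 [[183.5, 170.6], [249.8, 225.3]]
74.0 0.02 [[177.8, 169.2], [244.5, 220.7]]
74.0 0.03 [[180.4, 171.2], [247.2, 222.8]]
74.0 0.04 [[183.0, 173.2], [250.0, 224.9]]
top [(0.85, array([387.1, 204.7]))] heel [(0.9, array([277.1, 189.8])), (0.57, array([207.9, 275.2]))]
66.0 0.02 [[392.3, 201.7], [285.6, 191.1]]
66.0 0.03 [[387.6, 201.2], [281.7, 190.7]]
66.0 0.04 [[382.9, 200.7], [277.9, 190.4]]
70.0 0.02 [[393.0, 202.1], [285.4, 191.1]]
70.0 0.03 [[388.4, 201.7], [281.4, 190.7]]
70.0 0.04 [[383.7, 201.2], [277.5, 190.3]]
74.0 0.02 [[393.2, 202.5], [285.2, 191.0]]
74.0 0.03 [[388.6, 202.0], [281.2, 190.6]]
74.0 0.04 [[384.0, 201.6], [277.2, 190.2]]
a1.png
b1.png
c.png
d.png
e.png
f.png
g87.png
scene0.png
top0.png
```

```bash
python3 - <<'E'
from plan import *
D=np.radians
p=get_obs()["tool_pos"]
for t,s in ((70,.035),(72,.035),(72,.037),(76,.038),(80,.039),(84,.04),(88,.04),(90,.04)): print(t,[(pose(D(t),D(50),d,.094,s)[0]-p).round(4) for d in(.015,.02)])
E
```

```text
70 [array([-0.0004, -0.006 , -0.001 ]), array([ 0.0001, -0.0022, -0.0042])]
72 [array([-0.0008, -0.0084, -0.008 ]), array([-0.0002, -0.0046, -0.0113])]
72 [array([-0.0005, -0.0065, -0.0087]), array([ 0.    , -0.0027, -0.0119])]
76 [array([-0.0009, -0.0096, -0.0232]), array([-0.0004, -0.0058, -0.0264])]
80 [array([-0.0012, -0.0117, -0.0378]), array([-0.0007, -0.0079, -0.0411])]
84 [array([-0.0014, -0.0127, -0.0525]), array([-0.0008, -0.0089, -0.0558])]
88 [array([-0.0015, -0.0138, -0.0672]), array([-0.001 , -0.01  , -0.0704])]
90 [array([-0.0015, -0.0139, -0.0745]), array([-0.001 , -0.0101, -0.0777])]
```

>>> apply_moves:
  commands:
    - [0, 0, 0, 0.0, -0.002, -0.008, 100]
    - [0, 0, 0, 0.0, -0.004, -0.015, 100]
    - [0, 0, 0, 0, -0.006, -0.023, 100]
    - [0, 0, 0, -0.001, -0.008, -0.031, 100]
    - [0, 0, 0, -0.001, -0.01, -0.039, 100]

```text
time: 9.5
tool_pos: [0.5475, -0.1448, 0.0919]
ee_rot: [-2.264, 0.001, -0.133]
wrist_force: [0.6, 0.3, -2.5]
width: 0.0941
finger_force: 0.9
```

```bash
python3 look.py 78 82
```

```text
[ 0.6  0.3 -2.5] [-0.76  0.47  1.38  0.7   1.83  0.93] [ 0.5475 -0.1448  0.0919]
scene [(0.75, array([180.8, 177.1])), (0.58, array([350.1, 113.9])), (0.54, array([227.5, 211.4]))] heel [(0.75, array([248.4, 224.9])), (0.66, array([332. , 201.5]))]
78.0 0.02 [[177.6, 172.3], [244.6, 220.5]]
78.0 0.03 [[180.2, 174.2], [247.4, 222.5]]
78.0 0.04 [[182.7, 176.0], [250.2, 224.5]]
82.0 0.02 [[177.7, 175.5], [244.6, 220.2]]
82.0 0.03 [[180.2, 177.2], [247.5, 222.1]]
82.0 0.04 [[182.8, 178.9], [250.3, 224.0]]
top [(0.66, array([384.7, 204.4])), (0.63, array([180.7, 308.1]))] heel [(0.93, array([278.3, 189.3])), (0.92, array([209.9, 273.1]))]
78.0 0.02 [[392.9, 202.9], [285.1, 191.0]]
78.0 0.03 [[388.4, 202.4], [281.0, 190.5]]
78.0 0.04 [[383.8, 201.9], [277.0, 190.1]]
82.0 0.02 [[392.1, 203.1], [285.0, 190.9]]
82.0 0.03 [[387.6, 202.6], [280.9, 190.5]]
82.0 0.04 [[383.2, 202.1], [276.8, 190.0]]
```

>>> apply_moves:
  commands:
    - [0, 0, 0, 0.0, -0.001, -0.008, 100]
    - [0, 0, 0, 0.0, -0.002, -0.016, 100]
    - [0, 0, 0, 0, -0.003, -0.023, 100]
    - [0, 0, 0, 0, -0.004, -0.03, 100]
    - [0, 0, 0, 0, -0.005, -0.036, 100]

```text
time: 10.3
tool_pos: [0.5475, -0.1497, 0.0561]
ee_rot: [-2.264, 0.002, -0.133]
wrist_force: [0.1, -1.2, -0.1]
width: 0.0937
finger_force: 0.0
```

```bash
python3 look.py 86 90
```

```text
[ 0.1 -1.2 -0.1] [-0.77  0.52  1.4   0.69  1.79  0.89] [ 0.5475 -0.1497  0.0561]
scene [(0.77, array([348.3, 114.3])), (0.69, array([183.8, 184.6]))] heel [(0.98, array([330.3, 203.1])), (0.71, array([248.6, 222.9])), (0.59, array([223.8, 211. ]))]
86.0 0.02 [[178.1, 178.9], [244.7, 219.9]]
86.0 0.03 [[180.6, 180.4], [247.5, 221.7]]
86.0 0.04 [[183.1, 182.0], [250.4, 223.5]]
90.0 0.02 [[178.7, 182.3], [244.7, 219.7]]
90.0 0.03 [[181.2, 183.7], [247.5, 221.3]]
90.0 0.04 [[183.6, 185.1], [250.4, 222.9]]
top [(0.85, array([182.2, 308.3])), (0.7, array([382.6, 203.1]))] heel [(0.6, array([208. , 276.5]))]
86.0 0.02 [[390.8, 203.3], [285.0, 190.9]]
86.0 0.03 [[386.5, 202.8], [280.8, 190.4]]
86.0 0.04 [[382.2, 202.3], [276.7, 189.9]]
90.0 0.02 [[389.1, 203.5], [285.0, 190.9]]
90.0 0.03 [[384.9, 203.0], [280.9, 190.4]]
90.0 0.04 [[380.7, 202.5], [276.7, 189.9]]
```

```bash
ls pics | grep g
```

```text
a1.png
b1.png
c.png
d.png
e.png
f.png
g103.png
g87.png
g95.png
scene0.png
top0.png
```

The box is down at 90° and the finger carries no load. Next I drop the finger 3 mm away from the ear and withdraw along the fingers.

>>> apply_moves:
  commands:
    - [0, 0, 0, 0.0, -0.003, -0.003, 100]
    - [0, 0, 0, 0.0, -0.003, -0.003, 100]
    - [0, 0, 0, -0.002, -0.018, 0.009, 100]
    - [0, 0, 0, -0.005, -0.041, 0.029, 100]
    - [0, 0, 0, -0.009, -0.071, 0.054, 100]

```text
time: 11.1
tool_pos: [0.5381, -0.2202, 0.1107]
ee_rot: [-2.263, 0.003, -0.131]
wrist_force: [-0.2, -0.0, 0.4]
width: 0.0941
finger_force: 0.0
```

>>> apply_moves:
  commands:
    - [0, 0, 0, -0.003, -0.02, 0.02, 100]
    - [0, 0, 0, -0.006, -0.05, 0.05, 100]
    - [0, 0, 0, -0.006, -0.07, 0.08, 100]
    - [0, 0, 0, -0.006, -0.08, 0.1, 100]
    - [0, 0, 0, -0.006, -0.08, 0.1, 100]

```text
time: 11.6
tool_pos: [0.5332, -0.3032, 0.2139]
ee_rot: [-2.27, -0.005, -0.134]
wrist_force: [-0.0, -0.8, 1.1]
width: 0.0939
finger_force: 0.0
```

```bash
python3 look.py 90; ls pics|grep g1
```

```text
[-0.  -0.8  1.1] [-0.93  0.59  0.95  0.71  2.17  1.01] [ 0.5332 -0.3032  0.2139]
scene [(0.72, array([184.6, 185.5])), (0.68, array([347.9, 115.5])), (0.52, array([224.7, 212.2]))] heel [(0.67, array([249.9, 220.6])), (0.58, array([330.1, 201.9]))]
90.0 0.02 [[178.7, 182.3], [244.7, 219.7]]
90.0 0.03 [[181.2, 183.7], [247.5, 221.3]]
90.0 0.04 [[183.6, 185.1], [250.4, 222.9]]
top [(0.8, array([384.7, 203.4])), (0.59, array([182.8, 306.1])), (0.28, array([279.2, 191.5]))] heel [(0.9, array([276. , 191.5])), (0.69, array([207.8, 271.8])), (0.63, array([195. , 174.5]))]
90.0 0.02 [[389.1, 203.5], [285.0, 190.9]]
90.0 0.03 [[384.9, 203.0], [280.9, 190.4]]
90.0 0.04 [[380.7, 202.5], [276.7, 189.9]]
g103.png
g116.png
```

```bash
mv pics/$(ls -t pics|head -1) pics/last.png
```

```text
(no output)
```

View pics/last.png

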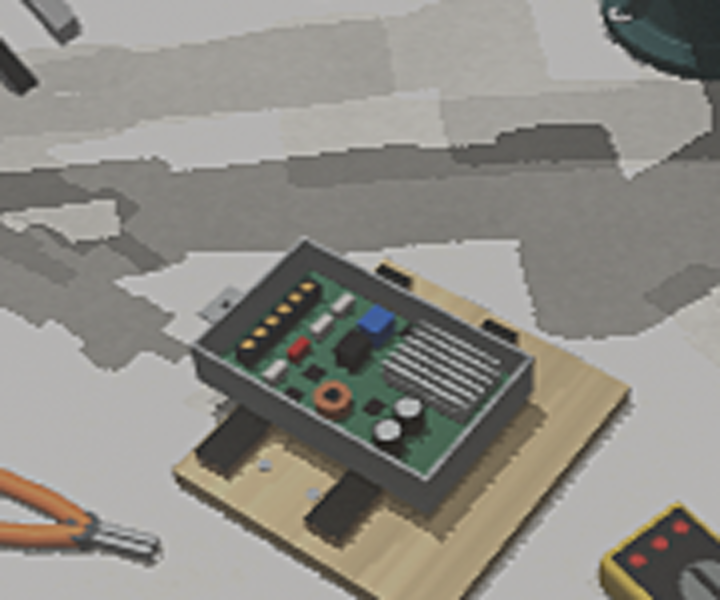

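The box lies flat across both battens with the board up (ear at scene 184,185, foot edge at 250,221, about 35 mm behind the stop batten). The fingers are well clear.

```bash
python3 -c "
from bench import *
print(close_job())"
```

```text
the job is handed in; nothing more can be done
None
```

The inverter control box lies flat on its back across both battens, board up, with the robot clear of it, and the job was handed in about 12 s into the 54 s limit; the hand-in call gave no verdict.

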